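Unload a push-push charging dock into a carrying case

ROBOT

A 6-joint arm with a two-finger parallel gripper is mounted at the origin on a cart in front of the work surface, level with it; the furniture and walls round the work are solid. World frame = base frame: x ahead of the robot, y to its left, z up, the work surface at z = 0. Lengths are in mm, angles in rad, forces in N, time in s.
With the tool pointing down it reaches from about 400 to 925 mm from the base axis. Payload 12.5 kg.
Tool frame: the origin (TCP) lies at the very end of the fingers, on their centre line; the grasp point (between the pads) lies env.grip_point_offset behind it (env.grip_point_offset is the distance from the TCP to the grasp point, in mm); y points along the fingers, z is the direction in which the jaws open and shut, and the axes are right-handed (so a half turn about y gives the same grasp; the last joint's range is limited). The gripper opens to 95 mm and grips with 3 to 60 N. Pads are 20 mm wide; open, the fingers measure 119 mm over their backs; the gripper's body (75 mm by 180 mm) begins 59 mm behind the grasp point.
Start: joints at [1.037, 0.491, 1.559, -0, 1.092, -0.106], TCP at [259.28, 568.701, 214.661] pointing down, gripper open.
Joint ranges: [-3.1, 3.1], [-0.84, 2.19], [0.05, 2.79], [-1.13, 4.28], [0.06, 2.93], [-2.69, 2.69]. Speed limits (rad/s): [2.22, 2.22, 2.79, 3.14, 3.14, 3.14].

INTERFACE

Orientations are given as [roll, pitch, yaw] about the fixed x, y, z axes, in that order (R = Rz(yaw) Ry(pitch) Rx(roll)).
In Python, from cell import readout, read_camera, env, nets gives the robot as it stands.
- The arm moves only by the tool apply_moves, never from a script. Its argument "increments" is a list of rows, each a list of 3 entries, a list of its own where there are three numbers: the shift along the tool's x, y, z in cm, then the turn, a rotation vector about the tool's x, y, z in degrees, then the finger opening in cm, from 0 to 9.51. A call has exactly 5 rows; each row shifts and turns the pose as measured when the row begins, along the tool's axes as they then stand; what a row does not reach is not made up. A row lasts 1/8 s, in which the tool goes at most 62.5 mm and 10.7 degrees, less where a joint would pass 70% of its speed; a pose out of reach is approached as far as the arm can. A call with a gripper value outside its range is refused whole. The fingers move at their own pace and stop on an object; the grip force is fixed at half the most. Time passes only in rows, so rows that do not move let the fingers close, or fill a call up. It gives the time, the measured TCP pose, the force and the opening at its end, in the units of the state.
- readout.state(): the state, without advancing time (a new reading comes with each control period).
- read_camera(name): name is "side" or "top"; returns a dict with "img" (420x560x3 uint8, red, green, blue), "vfov" (degrees; the focal length in pixels is half the picture's height over the tangent of half this angle, whatever the lens; pixels are square), "cx", "cy" (the principal point, pixels), "rvec" (rotation vector, rad) and "tvec" (3), from world to camera coordinates, as OpenCV has them. Camera axes: x right, y down, z forward; pixel columns grow to the right and rows downward; lengths in mm; the calibration is good to about 2 mm. A picture is of the moment at which its call begins. There is no depth.
- env.job_done(): hands the job in, once; it reports no verdict.
Trained networks look in a picture, given as the dict that the camera call returned (one of the last four; its "shot" number tells which), for a name from the list of things; names that differ only in an ending like _2 or _b are one class to them, and where a whole thing is asked for, a point or a joint stands for the part that bears it (a point fixed in the world has none). Each returns a list of dicts, best first, with "confidence" (0 to 1); they miss things now and then, are a little off and sometimes report something else, mostly with a low value. They report only what shows in the picture. A call takes as long as a camera call.
- nets.look_for(picture, thing): "point" ([x, y, z] in mm, in the coordinates of the camera as it stood for that picture, good to about 4 mm: the middle of the surface that is visible of it).
- nets.mark_of(picture, thing): "point" ([x, y, z] in mm, in the coordinates of the camera as it stood for that picture, good to about 4 mm: a listed point, or the origin of a listed thing).
The state is a dict: "t": time; "joints": joint angles; "qvel": joint speeds; "tau": joint torques, N m; "eef_pos": TCP position; "tcp_rot": TCP orientation; "ft_force": force on the tool from outside, world axes, zero at the start; "moment": the same for the moment, N m; "opening": opening from 0.0 (shut) to 1.0 (fully open).
Only numpy, scipy, OpenCV 4.12 (cv2) and the standard library are available. Lean on these libraries where they do the work, as an engineer would, in place of code of your own. Each camera call takes 0.05 s, during which the arm holds its last target. There are 200 camera calls.

TASK

Pack up the battery packs: press each pack that is in the charging dock a little deeper so that its push-push latch lets go and it springs up, draw it out and set it in a free bay of the wooden carrying case. Press every pack down until it is fully home in its bay, then put the lift-off lid on the case and press it down at both ends until it is fully seated. Leave the roll of tape and the oil bottle alone.

Things in the scene. Friction and masses are not known exactly. Their poses are not given: they have to be found in the camera images.
- dock: Fixed grey charging dock, 134 (its x) x 200 (its y) x 61 mm high, four open wells two by two; origin at the centre of its underside, z up. Latched packs stand flush with its top face, so cannot be gripped. A pack let go by its latch rises 26 mm and stays (pack top 87 mm, bottom 47 mm above the table). Carriers do not latch again: pressed down once more, they just rise.
- case: Fixed wooden carrying case without its lid: a block 210 (its x) x 100 (its y) x 30 mm high, three open bays in a row along x, 66 mm apart, each 46 (x) x 86 (y) mm inside; origin at the centre of its underside, z up.
- lid: Loose lift-off wooden lid, an upside-down tray 232 (its x) x 122 (its y) mm, 47 mm high without handle, 6 mm walls, 200 to 300 g; origin at the centre of its skirt's lower edge, z up. Goes over the case, x along the case's x either way round, 5 mm to spare each side. Set down it stands on the two catch tabs, origin 24 mm above the table; fully seated and level, 16 mm.
- lid_handle (a point): Centre of the lid's handle bar: 104 mm long along the lid's x, 14 mm wide (grip it across, along the lid's y), 14 mm high, 72 mm above the lid's origin, with an open gap 11 mm high beneath it.
- lid_end0 (a point): Where the lid's -x end can be pressed: on its top face, 47 mm above the lid's origin, 90 mm from the middle.
- lid_end1 (a point): Where the lid's +x end can be pressed: on its top face, 47 mm above the lid's origin, 90 mm from the middle.
- tab0_down (a point): Catch tab at the case's -x end, 16 mm (along x) x 40 mm, on which the lid's end skirt stands. This fixed point marks its top when fully down, 16 mm above the table; as found its top is 24 mm above the table. Stiff: sinks 8 mm to a hard stop when pushed with about 4 N, and stays where it is left.
- tab1_down (a point): Catch tab at the case's +x end, 16 mm (along x) x 40 mm, on which the lid's end skirt stands. This fixed point marks its top when fully down, 16 mm above the table; as found its top is 24 mm above the table. Stiff: sinks 8 mm to a hard stop when pushed with about 4 N, and stays where it is left.
- pack0: Battery pack, black with a grey band, 40 (its x) x 80 (its y) x 40 mm high, 70 to 140 g, loose; origin at the centre of its underside, z up. If present, it starts in the dock's -x, -y well. Any pack may go in any bay.
- well0 (a point): Centre of the mouth of the dock's -x, -y well, on the dock's top face, 61 mm above the table; 44 (dock x) x 84 (dock y) mm. Under a pack is a sprung carrier, latched down as found (pack bottom 21 mm above the table). Pushed about 5 mm deeper with about 6 N (hard stop at 9 mm) the latch lets go, and carrier and pack rise as the push is withdrawn.
- pack1: Battery pack, black with a grey band, 40 (its x) x 80 (its y) x 40 mm high, 70 to 140 g, loose; origin at the centre of its underside, z up. If present, it starts in the dock's +x, -y well. Any pack may go in any bay.
- well1 (a point): Centre of the mouth of the dock's +x, -y well, on the dock's top face, 61 mm above the table; 44 (dock x) x 84 (dock y) mm. Under a pack is a sprung carrier, latched down as found (pack bottom 21 mm above the table). Pushed about 5 mm deeper with about 6 N (hard stop at 9 mm) the latch lets go, and carrier and pack rise as the push is withdrawn.
- pack2: Battery pack, black with a grey band, 40 (its x) x 80 (its y) x 40 mm high, 70 to 140 g, loose; origin at the centre of its underside, z up. If present, it starts in the dock's -x, +y well. Any pack may go in any bay.
- well2 (a point): Centre of the mouth of the dock's -x, +y well, on the dock's top face, 61 mm above the table; 44 (dock x) x 84 (dock y) mm. Under a pack is a sprung carrier, latched down as found (pack bottom 21 mm above the table). Pushed about 5 mm deeper with about 6 N (hard stop at 9 mm) the latch lets go, and carrier and pack rise as the push is withdrawn.
- pack3: Battery pack, black with a grey band, 40 (its x) x 80 (its y) x 40 mm high, 70 to 140 g, loose; origin at the centre of its underside, z up. If present, it starts in the dock's +x, +y well. Any pack may go in any bay.
- well3 (a point): Centre of the mouth of the dock's +x, +y well, on the dock's top face, 61 mm above the table; 44 (dock x) x 84 (dock y) mm. Under a pack is a sprung carrier, latched down as found (pack bottom 21 mm above the table). Pushed about 5 mm deeper with about 6 N (hard stop at 9 mm) the latch lets go, and carrier and pack rise as the push is withdrawn.
- bay0 (a point): Centre of a case bay (-x end), at the height of its rest when fully down, 11 mm above the table. The rest is a stiff rubber floor, 19 mm above the table as found: a pack set on it must be pushed down 8 mm with about 5 N, to a hard stop, to be home (pack top 51 mm above the table); the rest stays where it is left.
- bay1 (a point): Centre of a case bay (middle), at the height of its rest when fully down, 11 mm above the table. The rest is a stiff rubber floor, 19 mm above the table as found: a pack set on it must be pushed down 8 mm with about 5 N, to a hard stop, to be home (pack top 51 mm above the table); the rest stays where it is left.
- bay2 (a point): Centre of a case bay (+x end), at the height of its rest when fully down, 11 mm above the table. The rest is a stiff rubber floor, 19 mm above the table as found: a pack set on it must be pushed down 8 mm with about 5 N, to a hard stop, to be home (pack top 51 mm above the table); the rest stays where it is left.
- masking_tape: Roll of masking tape, 104 mm across, 25 mm high, lying flat behind the work; leave alone.
- oil_bottle: Small brown oil bottle, 47 mm across, 116 mm high, standing behind the work; leave alone.

How it is judged (in metres and radians):
On the way:
1. every pack stands in a bay of the case and is pressed fully home ((horizontal distance between pack0 and bay0 below 0.008 m or horizontal distance between pack0 and bay1 below 0.008 m or horizontal distance between pack0 and bay2 below 0.008 m) and z of pack0 in the frame of case between 0.006 and 0.0135 m and angle between each of pack0, pack1, pack2, pack3's own z axis and vertical below 0.06 rad and linear speed of each of pack0, pack1, pack2, pack3 below 0.02 m/s and (horizontal distance between pack1 and bay0 below 0.008 m or horizontal distance between pack1 and bay1 below 0.008 m or horizontal distance between pack1 and bay2 below 0.008 m) and z of pack1 in the frame of case between 0.006 and 0.0135 m and (horizontal distance between pack2 and bay0 below 0.008 m or horizontal distance between pack2 and bay1 below 0.008 m or horizontal distance between pack2 and bay2 below 0.008 m) and z of pack2 in the frame of case between 0.006 and 0.0135 m and (horizontal distance between pack3 and bay0 below 0.008 m or horizontal distance between pack3 and bay1 below 0.008 m or horizontal distance between pack3 and bay2 below 0.008 m) and z of pack3 in the frame of case between 0.006 and 0.0135 m), for 0.2 s.
At the end, for the whole second after the job is handed in: Every pack is upright in a bay, within 8 mm of its middle, its bottom at most 13.5 mm above the case's underside. The lid is over the case within 10 mm and 0.1 rad (either way round), level within 0.025 rad, its origin at most 18.5 mm above the case's underside. All at rest (all of step 1 and horizontal distance between lid and case below 0.01 m and z of lid in the frame of case between 0.01 and 0.0185 m and angle between lid's own z axis and vertical below 0.025 rad and angle between the x axis of lid and the x axis of case, either way round below 0.1 rad and linear speed of lid below 0.02 m/s); the robot touches nothing.
It fails at once if the roll of tape or the oil bottle is shoved more than 4 cm (distance of any of masking_tape, oil_bottle from where it was at the start of the episode above 0.04 m).
Of pack0, pack1, pack2, pack3 only 2 to 3 are there at a start; the rules pass over those that are not, and their reading is None.
At some moment in a run one of lid may be knocked a few centimetres aside while the robot is not near it.
Once in a run the grip may slacken for a moment while it holds something.
It also fails if it takes over 210 s, if anything falls off the work surface, if the arm or the gripper's body presses on something with over 40 N, if the wrist force passes 120 N, or if a joint passes its speed limit or range.

## Working session

There is one attempt and no reset: what is moved stays moved. The work goes in short steps, Python scripts to look and compute and a tool call to move; the robot and the scene stay as the last step left them, time stands still between calls to the robot, and variables do not carry over. Pictures are saved under pics/ and viewed, about 12 in all and at most 16, crops included, and the job is handed in when it is done.

Besides the shell and the picture viewer there is one more tool, called after "Request:" in YAML: its name, and indented under it one key for each argument. apply_moves: Moves the arm, as the interface text tells. Its arguments: {"type":"object","properties":{"increments":{"type":"array"}},"required":["increments"]}

```bash
mkdir -p pics
cat > h.py <<'E'
import numpy as np, cv2
from cell import readout, read_camera, env, nets
def snap(cam,name=None):
    p=read_camera(cam)
    if name: cv2.imwrite(f'pics/{name}.png',cv2.cvtColor(p['img'],cv2.COLOR_RGB2BGR))
    return p
def K(p):
    f=p['img'].shape[0]/2/np.tan(np.radians(p['vfov'])/2)
    return np.array([[f,0,p['cx']],[0,f,p['cy']],[0,0,1.]])
def R(p): return cv2.Rodrigues(np.array(p['rvec'],float))[0]
def w(p,c): return R(p).T@(np.array(c,float)-np.array(p['tvec'],float).ravel())
def ray(p,u,v,z):
    d=R(p).T@np.linalg.inv(K(p))@np.array([u,v,1.]); c=-R(p).T@np.array(p['tvec'],float).ravel()
    return c+d*(z-c[2])/d[2]
def proj(p,X):
    q=K(p)@(R(p)@np.array(X,float)+np.array(p['tvec'],float).ravel()); return q[:2]/q[2]
E
python3 - <<'E'
from h import *
np.set_printoptions(precision=1,suppress=True)
s=readout.state(); print(s, env.grip_point_offset)
for cam in ['top','side']:
    p=snap(cam,cam+'0'); print(cam,'cam at',w(p,[0,0,0]))
    for t in ['dock','case','lid','lid_handle','lid_end0','lid_end1','tab0_down','tab1_down','pack0','pack1','pack2','pack3','well0','well1','well2','well3','bay0','bay1','bay2','masking_tape','oil_bottle']:
        r=nets.mark_of(p,t)
        print(t,[(w(p,a['point']),round(a['confidence'],2)) for a in r[:4]])
E
```

```text
{'t': 0.0, 'joints': array([ 1. ,  0.5,  1.6,  0. ,  1.1, -0.1]), 'qvel': array([-0.,  0., -0., -0.,  0., -0.]), 'tau': array([  0. , -61.3, -25.8,   0.1,   0. ,  -0. ]), 'eef_pos': array([259.2, 568.5, 214.1]), 'tcp_rot': array([-1.6,  0. , -0.4]), 'ft_force': array([ 0.6, -0.6, -0.7]), 'moment': array([0., 0., 0.]), 'opening': 0.9978959091209059} 18.8
top cam at [423.7   9.  995.3]
dock [(array([567.9, 256.5,  -1. ]), 0.69), (array([492. ,   9.4,  11.5]), 0.43)]
case [(array([557.9,  -3.2,   1.5]), 0.6), (array([569.7, 257. ,  -3.1]), 0.34), (array([530.9, 304.4,  60.4]), 0.22)]
lid [(array([ 526.2, -285.5,   -1. ]), 0.61), (array([558.6,  -3.6,  -0.1]), 0.51)]
lid_handle [(array([ 522.3, -281.9,   73. ]), 0.78), (array([ 434. , -275.1,   47.4]), 0.45)]
lid_end0 [(array([ 432.1, -273.7,   48.7]), 0.65), (array([ 614.7, -286.6,   49.9]), 0.55), (array([622. ,  -9.8,  12.6]), 0.55)]
lid_end1 [(array([ 432.1, -273.7,   48.7]), 0.65), (array([ 614.7, -286.6,   49.9]), 0.55), (array([622. ,  -9.8,  12.6]), 0.55)]
tab0_down [(array([447. ,  15.1,  17.2]), 0.78)]
tab1_down [(array([668.1,
[... 3107 characters left out ...]
]), 0.96), (array([527.8, 305.9,  59.3]), 0.96), (array([604.7, 214.5,  59.9]), 0.82), (array([602.9, 309.3,  59.2]), 0.76)]
bay0 [(array([619.4,  -1.4,   7. ]), 0.85), (array([492.4,  13.9,  10.1]), 0.72), (array([555.7,   5.9,   9.3]), 0.66)]
bay1 [(array([619.4,  -1.4,   7. ]), 0.85), (array([492.4,  13.9,  10.1]), 0.72), (array([555.7,   5.9,   9.3]), 0.66)]
bay2 [(array([619.4,  -1.4,   7. ]), 0.85), (array([492.4,  13.9,  10.1]), 0.72), (array([555.7,   5.9,   9.3]), 0.66)]
masking_tape [(array([798.5, 138.4,   1.2]), 0.76), (array([666.9, -13.2,  20.2]), 0.62), (array([566.7, 258.9,  -0.1]), 0.42), (array([445.2,  22.9,  15.3]), 0.27)]
oil_bottle [(array([793.2,  -4.3,  -2.6]), 0.67)]
```

View pics/top0.png

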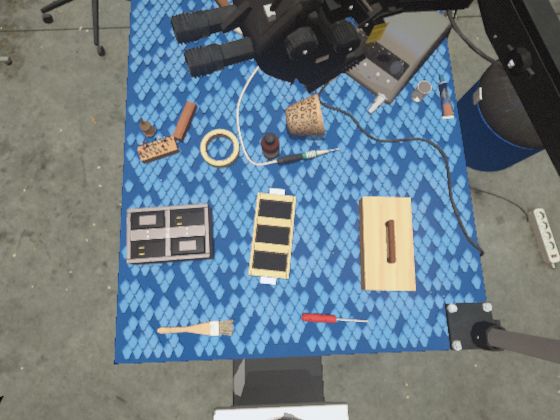

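View pics/side0.png

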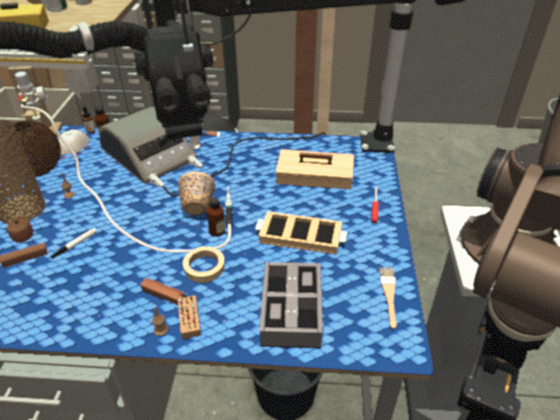

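Both cameras show the dock with two packs: top view (147,220) is the +x,+y well and (187,245) the -x,-y well. The case is at (272,235), the lid at (388,243), and the tape and bottle are behind. Next I refine the poses with silhouette fits.

```bash
cat > fit.py <<'E'
from h import *
from scipy.optimize import minimize
def box(x,y,yaw,z0,z1,a,b):
    c,s=np.cos(yaw),np.sin(yaw)
    return [[x+c*i*a/2-s*j*b/2,y+s*i*a/2+c*j*b/2,z] for i in(-1,1) for j in(-1,1) for z in(z0,z1)]
def maskof(p,pts,kind,grow=8):
    img=p['img']; hsv=cv2.cvtColor(img,cv2.COLOR_RGB2HSV)
    if kind=='wood': m=((hsv[...,0]>8)&(hsv[...,0]<32)&(hsv[...,1]>60)&(hsv[...,2]>110))
    else: m=~((hsv[...,0]>95)&(hsv[...,0]<125)&(hsv[...,1]>90))
    roi=np.zeros(m.shape,np.uint8)
    cv2.fillConvexPoly(roi,cv2.convexHull(np.int32(np.round(pts))),1); roi=cv2.dilate(roi,np.ones((grow*2+1,)*2))
    m=(m&(roi>0)).astype(np.uint8)
    if kind!='wood': m=cv2.morphologyEx(m,cv2.MORPH_OPEN,np.ones((7,7)))
    n,l,st,_=cv2.connectedComponentsWithStats(m)
    m=(l==1+st[1:,4].argmax()).astype(np.uint8)
    h=cv2.convexHull(cv2.findNonZero(m)); o=np.zeros_like(m); cv2.fillConvexPoly(o,h,1); return o
def fit(p,g,z0,z1,a,b,kind):
    P=lambda q:np.array([proj(p,X) for X in box(*q,z0,z1,a,b)])
    S=6; M=cv2.resize(maskof(p,P(g),kind),None,fx=S,fy=S,interpolation=cv2.INTER_LINEAR)
    def cost(v):
        q=(g[0]+v[0],g[1]+v[1],g[2]+v[2]/100)
        o=np.zeros_like(M); cv2.fillConvexPoly(o,cv2.convexHull(np.int32(np.round((P(q)+.5)*S-.5))),1)
        return 1-(o&M).sum()/(o|M).sum()
    r=minimize(cost,[0,0,0],method='Nelder-Mead',options=dict(initial_simplex=[[0,0,0],[6,0,0],[0,6,0],[0,0,5]],xatol=.05,fatol=1e-5))
    return g[0]+r.x[0],g[1]+r.x[1],g[2]+r.x[2]/100,r.fun
E
python3 - <<'E'
from fit import *
for cam in ['top','side']:
    p=snap(cam)
    print(cam,'dock',np.round(fit(p,(567,257,.05),0,61,134,200,'grey'),3))
    print(cam,'case',np.round(fit(p,(556.5,1,-.14),0,30,210,100,'wood'),3))
    print(cam,'lid',np.round(fit(p,(524,-280,-.057),0,47,232,122,'wood'),3))
s=readout.state();print(s['tcp_rot'].tolist(),s['joints'].tolist())
E
```

```text
top dock [5.68383e+02 2.57406e+02 3.60000e-02 1.70000e-02]
top case [ 5.5742e+02  5.9900e-01 -1.4000e-01  3.0000e-02]
top lid [ 5.24228e+02 -2.83374e+02 -6.60000e-02  3.00000e-02]
side dock [5.68146e+02 2.56791e+02 3.40000e-02 3.00000e-02]
side case [ 5.58037e+02  2.27200e+00 -1.38000e-01  3.40000e-02]
side lid [ 5.24052e+02 -2.82092e+02 -5.00000e-02  3.80000e-02]
[-1.5707191394882831, -4.194446864813628e-05, -0.4278311450235769] [1.037366146745157, 0.4909151525530787, 1.558908429397331, -3.783504478590218e-05, 1.091687893521568, -0.10558159649941036]
```

Request:
apply_moves:
  increments:
    - [[0,-4,0],[0,10,0],0]
    - [[0,0,0],[0,10,0],0]
    - [[0,0,0],[0,10,0],0]
    - [[0,0,0],[0,10,0],0]
    - [[0,0,0],[0,10,0],0]

```text
t: 2.92
eef_pos: [259.2, 568.7, 256.0]
tcp_rot: [-1.571, 0.0, -1.327]
ft_force: [0.3, -0.7, 0.4]
opening: 0.529
```

Run:
```python
from h import *
x,y,t=568.3,257.1,.035; c,s=np.cos(t),np.sin(t)
o=[]
for cam in ['top','side']:
    p=snap(cam)
    # rectify dock top: columns = dock x (-80..80), rows = dock y from +110 to -110, 2.5 px/mm
    src=np.array([[i,j] for i in(-80,80) for j in(-110,110)],float)
    pr=np.float32([proj(p,[x+c*i-s*j,y+s*i+c*j,61]) for i,j in src])
    d=np.float32([[(i+80)*2.5,(110-j)*2.5] for i,j in src])
    o.append(cv2.warpPerspective(p['img'],cv2.getPerspectiveTransform(pr,d),(400,550),flags=cv2.INTER_CUBIC))
cv2.imwrite('pics/rect.png',cv2.cvtColor(np.hstack(o),cv2.COLOR_RGB2BGR))
```

```text
(no output)
```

View pics/rect.png

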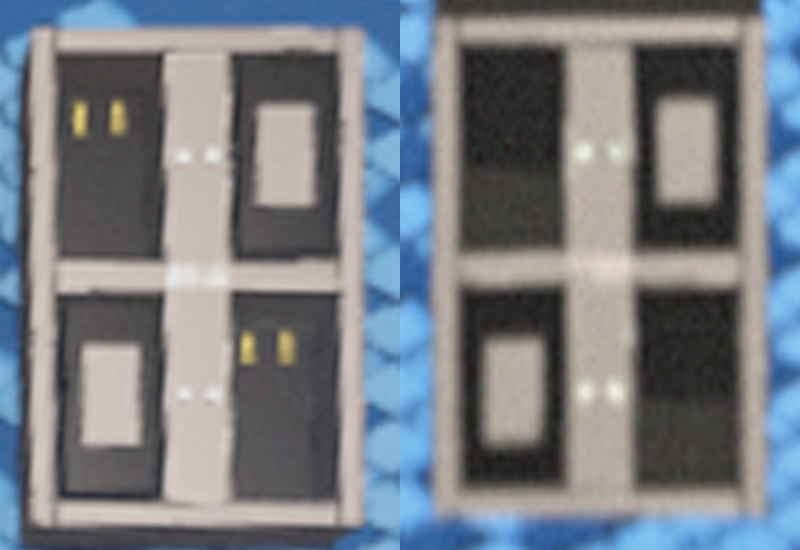

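The packs lie at dock (±35, ±48): pack3 centre at (285,155) in the left panel and pack0 at (111,396), and the right panel agrees. pack0 is at about (535,208) and pack3 at about (602,306).

```bash
cat > go.py <<'E'
import sys; from h import *
# go.py x y z yaw_deg : turn about tool y (deg) and shift in tool axes after the turn (cm)
s=readout.state(); e=s['eef_pos']; yaw=s['tcp_rot'][2]
def plan(T):
    d=np.array(T[:3])-e; t=np.radians(T[3])
    turn=-(np.degrees(t-yaw)+180)%360-180
    print('at',e.round(1),'rot',s['tcp_rot'].round(3),'F',s['ft_force'].round(1),'open',round(s['opening']*95.1,1),'t',s['t'],'q',s['joints'].round(2))
    print('turn_y',round(turn,2),'shift cm',(np.array([np.cos(t)*d[0]+np.sin(t)*d[1],-d[2],-np.sin(t)*d[0]+np.cos(t)*d[1]])/10).round(2))
plan([float(v) for v in sys.argv[1:5]])
E
echo
```

```text
(no output)
```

Request:
apply_moves:
  increments:
    - [[0,0,0],[0,6,0],0]
    - [[0,0,0],[0,6,0],0]
    - [[4.6,0,3.3],[0,0,0],0]
    - [[4.6,0,3.3],[0,0,0],0]
    - [[4.6,0,3.3],[0,0,0],0]

```text
t: 3.65
eef_pos: [365.0, 434.6, 255.4]
tcp_rot: [-1.571, 0.0, -1.509]
ft_force: [0.9, 0.5, 0.6]
opening: 0.004
```

Request:
apply_moves:
  increments:
    - [[4.6,0,3.3],[0,0,0],0]
    - [[4.6,0,3.3],[0,0,0],0]
    - [[4.6,0,3.3],[0,0,0],0]
    - [[4.6,0,3.3],[0,0,0],0]
    - [[4.6,0,3.3],[0,0,0],0]

```text
t: 4.28
eef_pos: [551.2, 209.4, 256.2]
tcp_rot: [-1.569, 0.001, -1.482]
ft_force: [0.9, 0.8, -0.2]
opening: 0.002
```

```bash
python3 go.py 535 208 75 -88
```

```text
at [551.2 209.4 256.2] rot [-1.569e+00  1.000e-03 -1.482e+00] F [ 0.9  0.8 -0.2] open 0.2 t 4.275 q [0.25 0.4  1.6  0.   1.14 0.16]
turn_y 3.06 shift cm [ 0.09 18.12 -1.63]
```

Request:
apply_moves:
  increments:
    - [[0,0,0],[0,3.1,0],0]
    - [[0.1,5,-1.6],[0,0,0],0]
    - [[0,5,0],[0,0,0],0]
    - [[0,5,0],[0,0,0],0]
    - [[0,3,0],[0,0,0],0]

```text
t: 4.9
eef_pos: [540.1, 204.1, 73.7]
tcp_rot: [-1.562, 0.002, -1.519]
ft_force: [1.2, -0.0, -0.4]
opening: 0.004
```

```bash
python3 go.py 535 208 54 -88
```

```text
at [540.1 204.1  73.7] rot [-1.562  0.002 -1.519] F [ 1.2 -0.  -0.4] open 0.4 t 4.9 q [0.25 0.6  1.82 0.   0.72 0.19]
turn_y 0.95 shift cm [-0.41  1.97 -0.49]
```

Request:
apply_moves:
  increments:
    - [[-0.4,0,-0.5],[0,1,0],0]
    - [[0,1.2,0],[0,0,0],0]
    - [[0,0.4,0],[0,0,0],0]
    - [[0,0.3,0],[0,0,0],0]
    - [[0,0.2,0],[0,0,0],0]

```text
t: 5.52
eef_pos: [534.7, 208.2, 54.7]
tcp_rot: [-1.561, 0.002, -1.529]
ft_force: [-2.7, -1.6, 6.2]
opening: 0.005
```

Request:
apply_moves:
  increments:
    - [[0,0.2,0],[0,0,0],0]
    - [[0,-1,0],[0,0,0],0]
    - [[0,-2,0],[0,0,0],0]
    - [[0,-2,0],[0,0,0],0]
    - [[0,-5,0],[0,0,0],0]

```text
t: 6.15
eef_pos: [533.4, 207.8, 157.9]
tcp_rot: [-1.562, 0.002, -1.525]
ft_force: [0.7, 0.7, -0.1]
opening: 0.007
```

```bash
python3 go.py 601.6 306.3 120 -88
python3 - <<'E'
from h import *
np.set_printoptions(precision=1,suppress=True)
p=snap('side'); print([(w(p,a['point']),round(a['confidence'],2)) for a in nets.mark_of(p,'pack0')[:4]])
E
```

```text
at [533.4 207.8 157.9] rot [-1.562  0.002 -1.525] F [ 0.7  0.7 -0.1] open 0.6 t 6.15 q [ 0.26  0.48  1.76 -0.    0.89  0.21]
turn_y 0.62 shift cm [-9.6   3.79  7.16]
[(array([536.9, 211.3,  48.9]), 0.96), (array([599.1, 305.9,  15.5]), 0.62)]
```

Request:
apply_moves:
  increments:
    - [[-4.8,0,3.6],[0,0.6,0],0]
    - [[-4.8,0,3.6],[0,0,0],0]
    - [[0,4,0],[0,0,0],0]
    - [[0,4,0],[0,0,0],0]
    - [[0,0,0],[0,0,0],0]

```text
t: 6.88
eef_pos: [609.2, 311.6, 88.0]
tcp_rot: [-1.543, 0.007, -1.534]
ft_force: [-0.9, -0.3, 0.6]
opening: 0.005
```

```bash
python3 go.py 601.6 306.3 54 -88
```

```text
at [609.2 311.6  88. ] rot [-1.543  0.007 -1.534] F [-0.9 -0.3  0.6] open 0.5 t 6.875 q [ 0.38  0.7   1.54 -0.    0.88  0.34]
turn_y 0.12 shift cm [ 0.5   3.4  -0.78]
```

```bash
cat > go.py <<'E'
import sys; from h import *
from scipy.spatial.transform import Rotation as Ro
# go.py x y z yaw_deg : rotation vector (tool axes, deg) and shift in tool axes after the turn (cm)
s=readout.state(); e=s['eef_pos']; T=[float(v) for v in sys.argv[1:5]]
Rt=Ro.from_euler('xyz',[-90,0,T[3]],degrees=True); Rc=Ro.from_euler('xyz',s['tcp_rot'])
print('at',e.round(1),'rot',np.degrees(s['tcp_rot']).round(1),'F',s['ft_force'].round(1),'open',round(s['opening']*95.1,1),'t',s['t'],'q6',s['joints'][5].round(2))
print('turn',np.degrees((Rc.inv()*Rt).as_rotvec()).round(1),'shift cm',(Rt.inv().apply(np.array(T[:3])-e)/10).round(2))
E
python3 go.py 601.6 306.3 54 -88
```

```text
at [609.2 311.6  88. ] rot [-88.4   0.4 -87.9] F [-0.9 -0.3  0.6] open 0.5 t 6.875 q6 0.34
turn [-1.6  0.1 -0.4] shift cm [ 0.5   3.4  -0.78]
```

Request:
apply_moves:
  increments:
    - [[0.5,0,-0.8],[-1.6,0.1,-0.4],0]
    - [[0,2,0],[0,0,0],0]
    - [[0,0.6,0],[0,0,0],0]
    - [[0,0.5,0],[0,0,0],0]
    - [[0,0.4,0],[0,0,0],0]

```text
t: 7.5
eef_pos: [602.9, 306.2, 56.5]
tcp_rot: [-1.566, 0.002, -1.536]
ft_force: [-3.4, -0.9, 7.0]
opening: 0.002
```

Request:
apply_moves:
  increments:
    - [[0,0.4,0],[0,0,0],0]
    - [[0,0.1,0],[0,0,0],0]
    - [[0,-1.5,0],[0,0,0],0]
    - [[0,-3,0],[0,0,0],0]
    - [[0,-5,0],[0,0,0],7]

```text
t: 8.12
eef_pos: [601.3, 305.5, 148.2]
tcp_rot: [-1.57, 0.0, -1.536]
ft_force: [0.0, -0.3, -0.2]
opening: 0.063
```

```bash
python3 go.py 601.6 306.3 63 -88
python3 - <<'E'
from h import *
np.set_printoptions(precision=1,suppress=True)
for c in ['side','top']:
    p=snap(c); print([(w(p,a['point']),round(a['confidence'],2)) for a in nets.mark_of(p,'pack0')[:4]])
E
```

```text
at [601.3 305.5 148.2] rot [-90.   0. -88.] F [ 0.  -0.3 -0.2] open 6.0 t 8.125 q6 0.34
turn [-0. -0. -0.] shift cm [-0.08  8.52  0.03]
[(array([599.5, 309.5,  44.9]), 0.71), (array([535.9, 209.2,  46.7]), 0.65)]
[(array([531.3, 205. ,  47.7]), 0.9), (array([597.1, 308.8,  47.9]), 0.82), (array([488.7,   7.2,  12.8]), 0.31)]
```

Request:
apply_moves:
  increments:
    - [[0,0,0],[0,0,0],6.5]
    - [[0,0,0],[0,0,0],6.5]
    - [[0,2.5,0],[0,0,0],6.5]
    - [[0,2.5,0],[0,0,0],6.5]
    - [[0,2.5,0],[0,0,0],6.5]

```text
t: 8.95
eef_pos: [601.8, 305.8, 70.4]
tcp_rot: [-1.568, 0.001, -1.536]
ft_force: [-0.0, 0.3, -1.1]
opening: 0.675
```

Request:
apply_moves:
  increments:
    - [[0,0.6,0],[0,0,0],6.5]
    - [[0,0,0],[0,0,0],3]
    - [[0,0,0],[0,0,0],3]
    - [[0,0,0],[0,0,0],3]
    - [[0,0,0],[0,0,0],3]

```text
t: 9.57
eef_pos: [601.6, 305.6, 64.0]
tcp_rot: [-1.57, 0.0, -1.536]
ft_force: [-0.1, 0.7, -1.7]
opening: 0.417
```

```bash
python3 go.py 601.6 306.3 64 -88
```

```text
at [601.6 305.6  64. ] rot [-89.9   0.  -88. ] F [-0.1  0.7 -1.7] open 39.6 t 9.575 q6 0.34
turn [-0.1 -0.  -0. ] shift cm [-0.07 -0.    0.  ]
```

Request:
apply_moves:
  increments:
    - [[0,-2,0],[0,0,0],3]
    - [[0,-4,0],[0,0,0],3]
    - [[0,-5,0],[0,0,0],3]
    - [[3,0,0],[0,5,0],3]
    - [[5,0,0],[0,5,0],3]

```text
t: 10.2
eef_pos: [600.1, 226.9, 184.2]
tcp_rot: [-1.565, 0.003, -1.711]
ft_force: [0.9, -0.6, -1.4]
opening: 0.419
```

```bash
python3 go.py 623.1 -7.7 100 -98
```

```text
at [600.1 226.9 184.2] rot [-89.7   0.2 -98. ] F [ 0.9 -0.6 -1.4] open 39.8 t 10.2 q6 0.4
turn [-0.3 -0.  -0.2] shift cm [22.91  8.42  5.54]
```

Request:
apply_moves:
  increments:
    - [[4.5,0,1.1],[0,0,0],3]
    - [[4.5,0,1.1],[0,0,0],3]
    - [[4.5,0,1.1],[0,0,0],3]
    - [[4.5,0,1.1],[0,0,0],3]
    - [[4.5,4,1.1],[0,0,0],3]

```text
t: 10.82
eef_pos: [625.7, -10.5, 155.4]
tcp_rot: [-1.55, 0.005, -1.711]
ft_force: [0.4, 0.9, -1.2]
opening: 0.422
```

```bash
python3 go.py 623.1 -7.7 70 -98
```

```text
at [625.7 -10.5 155.4] rot [-88.8   0.3 -98. ] F [ 0.4  0.9 -1.2] open 40.2 t 10.825 q6 0.01
turn [-1.2 -0.  -0.3] shift cm [-0.24  8.54 -0.29]
```

Request:
apply_moves:
  increments:
    - [[-0.2,0,-0.3],[-1.2,0,-0.3],3]
    - [[0,4,0],[0,0,0],3]
    - [[0,4,0],[0,0,0],3]
    - [[0,0,0],[0,0,0],3]
    - [[0,0,0],[0,0,0],3]

```text
t: 11.45
eef_pos: [625.1, -9.8, 80.6]
tcp_rot: [-1.565, -0.001, -1.714]
ft_force: [0.4, 0.7, -0.8]
opening: 0.418
```

```bash
python3 go.py 623.1 -7.7 60 -98;  python3 - <<'E'
from h import *
np.set_printoptions(precision=1,suppress=True)
o=[]
for c in ['side','top']:
    p=snap(c); print([(w(p,a['point']),round(a['confidence'],2)) for a in nets.mark_of(p,'pack0')[:3]])
    u,v=proj(p,[623,-8,50]).astype(int); o.append(cv2.resize(p['img'][v-45:v+45,u-60:u+60],None,fx=3.3,fy=3.3,interpolation=2))
cv2.imwrite('pics/p3.png',cv2.cvtColor(np.hstack(o),cv2.COLOR_RGB2BGR))
E
```

```text
at [625.1  -9.8  80.6] rot [-89.7  -0.  -98.2] F [ 0.4  0.7 -0.8] open 39.7 t 11.45 q6 0.02
turn [-0.3 -0.2  0. ] shift cm [-0.18  2.06 -0.23]
[(array([534.3, 210. ,  50.1]), 0.86), (array([627.3,  -6.7,  60.4]), 0.86)]
[(array([532.1, 203.9,  45.7]), 0.67)]
```

View pics/p3.png

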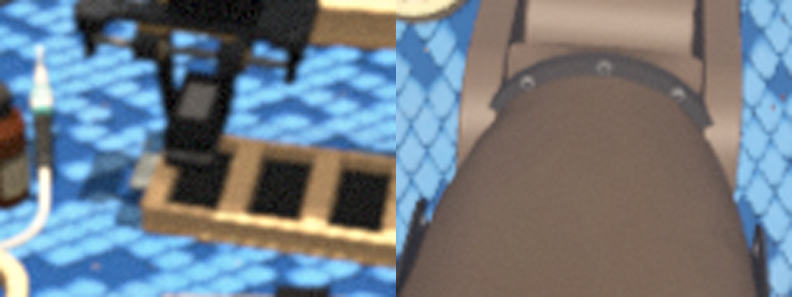

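Left panel: the pack hangs between the fingers just above the +x bay at (195,180), so it is aligned. The arm hides the top view. Now lowering it in.

Request:
apply_moves:
  increments:
    - [[-0.1,0,-0.2],[-0.3,-0.2,0],3]
    - [[0,1,0],[0,0,0],3]
    - [[0,1.2,0],[0,0,0],3]
    - [[0,1.2,0],[0,0,0],3]
    - [[0,0,0],[0,0,0],3]

```text
t: 12.28
eef_pos: [622.7, -8.7, 43.9]
tcp_rot: [-1.571, -0.001, -1.711]
ft_force: [0.8, -0.0, -0.0]
opening: 0.419
```

```bash
python3 go.py 623.1 -8.5 36 -98
```

```text
at [622.7  -8.7  43.9] rot [-90.  -0. -98.] F [ 0.8 -0.  -0. ] open 39.9 t 12.275 q6 0.02
turn [ 0. -0.  0.] shift cm [-0.03  0.79  0.04]
```

Request:
apply_moves:
  increments:
    - [[0,0.6,0],[0,0,0],3]
    - [[0,0.2,0],[0,0,0],3]
    - [[0,0,0],[0,0,0],5.5]
    - [[0,0,0],[0,0,0],5.5]
    - [[0,0,0],[0,0,0],5.5]

```text
t: 12.9
eef_pos: [623.2, -8.8, 36.0]
tcp_rot: [-1.57, -0.001, -1.711]
ft_force: [-0.6, 0.1, -0.1]
opening: 0.576
```

Request:
apply_moves:
  increments:
    - [[0,-2,0],[0,0,0],5.5]
    - [[0,-3,0],[0,0,0],5.5]
    - [[0,-1,0],[0,0,0],0]
    - [[0,0,0],[0,0,0],0]
    - [[0,0,0],[0,0,0],0]

```text
t: 13.52
eef_pos: [622.7, -8.8, 96.5]
tcp_rot: [-1.571, -0.001, -1.711]
ft_force: [-0.6, 0.1, -0.2]
opening: 0.317
```

```bash
python3 go.py 623.1 -7.7 50.5 -98
```

```text
at [622.7  -8.8  96.5] rot [-90.  -0. -98.] F [-0.6  0.1 -0.2] open 30.1 t 13.525 q6 0.02
turn [-0. -0.  0.] shift cm [-0.11  4.6   0.03]
```

Request:
apply_moves:
  increments:
    - [[-0.1,1,0],[0,0,0],0]
    - [[0,1,0],[0,0,0],0]
    - [[0,1,0],[0,0,0],0]
    - [[0,0.6,0],[0,0,0],0]
    - [[0,0.4,0],[0,0,0],0]

```text
t: 14.15
eef_pos: [622.2, -7.7, 51.6]
tcp_rot: [-1.573, -0.001, -1.711]
ft_force: [-0.3, 0.7, 4.7]
opening: 0.007
```

Request:
apply_moves:
  increments:
    - [[0,0.4,0],[0,0,0],0]
    - [[0,0.4,0],[0,0,0],0]
    - [[0,0.3,0],[0,0,0],0]
    - [[0,0.3,0],[0,0,0],0]
    - [[0,0.2,0],[0,0,0],0]

```text
t: 14.78
eef_pos: [622.4, -7.7, 51.2]
tcp_rot: [-1.566, -0.001, -1.71]
ft_force: [-5.5, 0.6, 16.8]
opening: 0.006
```

Request:
apply_moves:
  increments:
    - [[0,-1,0],[0,0,0],0]
    - [[0,-4,0],[0,0,0],6.5]
    - [[0,-5,0],[0,-5,0],6.5]
    - [[-4,0,-2],[0,-5,0],6.5]
    - [[0,0,0],[0,0,0],6.5]

```text
t: 15.4
eef_pos: [603.8, 34.1, 155.2]
tcp_rot: [-1.565, -0.002, -1.531]
ft_force: [0.3, 0.2, -0.7]
opening: 0.367
```

```bash
python3 go.py 535 207.9 64 -88
```

```text
at [603.8  34.1 155.2] rot [-89.7  -0.1 -87.7] F [ 0.3  0.2 -0.7] open 34.9 t 15.4 q6 -0.09
turn [-0.3  0.3  0.1] shift cm [-17.61   9.12  -6.27]
```

Request:
apply_moves:
  increments:
    - [[-4.4,0,-1.6],[-0.3,0.3,0.1],6.5]
    - [[-4.4,0,-1.6],[0,0,0],6.5]
    - [[-4.4,0,-1.6],[0,0,0],6.5]
    - [[-4.4,0,-1.5],[0,0,0],6.5]
    - [[0,0,0],[0,0,0],6.5]

```text
t: 16.02
eef_pos: [535.6, 210.2, 154.5]
tcp_rot: [-1.569, -0.001, -1.543]
ft_force: [0.1, 0.5, 0.2]
opening: 0.683
```

```bash
python3 go.py 535 207.9 64 -88
```

```text
at [535.6 210.2 154.5] rot [-89.9  -0.  -88.4] F [0.1 0.5 0.2] open 64.9 t 16.025 q6 0.23
turn [-0.1 -0.4  0. ] shift cm [ 0.23  9.05 -0.07]
```

Request:
apply_moves:
  increments:
    - [[0.2,2,-0.1],[0,-0.4,0],6.5]
    - [[0,2.5,0],[0,0,0],6.5]
    - [[0,2.5,0],[0,0,0],6.5]
    - [[0,1.4,0],[0,0,0],6.5]
    - [[0,0.6,0],[0,0,0],6.5]

```text
t: 16.65
eef_pos: [538.8, 204.3, 62.1]
tcp_rot: [-1.566, -0.001, -1.541]
ft_force: [0.5, 0.6, -0.0]
opening: 0.68
```

Request:
apply_moves:
  increments:
    - [[0,0,0],[0,0,0],3]
    - [[0,0,0],[0,0,0],3]
    - [[0,0,0],[0,0,0],3]
    - [[0,0,0],[0,0,0],3]
    - [[0,-2,0],[0,0,0],3]

```text
t: 17.27
eef_pos: [535.7, 203.7, 82.7]
tcp_rot: [-1.574, -0.002, -1.541]
ft_force: [0.4, 0.5, -1.3]
opening: 0.42
```

```bash
python3 go.py 492.3 10.5 100 -98
```

```text
at [535.7 203.7  82.7] rot [-90.2  -0.1 -88.3] F [ 0.4  0.5 -1.3] open 39.9 t 17.275 q6 0.22
turn [0.1 9.7 0.1] shift cm [19.74 -1.73 -1.61]
```

Request:
apply_moves:
  increments:
    - [[0,-4,0],[0,0,0],3]
    - [[0,-4,0],[0,5,0],3]
    - [[0,0,0],[0,4.7,0],3]
    - [[4.5,0,-0.4],[0,0,0],3]
    - [[4.5,0,-0.4],[0,0,0],3]

```text
t: 17.9
eef_pos: [516.9, 116.7, 169.2]
tcp_rot: [-1.564, 0.001, -1.711]
ft_force: [0.7, -0.2, -2.1]
opening: 0.417
```

```bash
python3 go.py 491.7 6.5 80 -98
```

```text
at [516.9 116.7 169.2] rot [-89.6   0.  -98.1] F [ 0.7 -0.2 -2.1] open 39.7 t 17.9 q6 0.24
turn [-0.4 -0.1 -0. ] shift cm [11.27  8.92 -0.96]
```

Request:
apply_moves:
  increments:
    - [[3.8,0,-0.3],[-0.4,0,0],3]
    - [[3.7,0,-0.3],[0,0,0],3]
    - [[3.2,3,-0.3],[0,0,0],3]
    - [[0,4,0],[0,0,0],3]
    - [[0,0,0],[0,0,0],3]

```text
t: 18.52
eef_pos: [494.0, 6.2, 101.3]
tcp_rot: [-1.562, 0.001, -1.714]
ft_force: [0.5, -0.6, -0.5]
opening: 0.418
```

```bash
python3 go.py 491.7 6.5 44 -98;  python3 - <<'E'
from h import *
np.set_printoptions(precision=1,suppress=True)
c='side'
p=snap(c)
for n in ['pack0','lid']: print([(w(p,a['point']),round(a['confidence'],2)) for a in nets.mark_of(p,n)[:3]])
u,v=proj(p,[540,0,50]).astype(int); cv2.imwrite('pics/p0.png',cv2.cvtColor(cv2.resize(p['img'][v-60:v+60,u-80:u+80],None,fx=4,fy=4,interpolation=2),cv2.COLOR_RGB2BGR))
E
```

```text
at [494.    6.2 101.3] rot [-89.5   0.  -98.2] F [ 0.5 -0.6 -0.5] open 39.7 t 18.525 q6 0.02
turn [-0.5 -0.2 -0. ] shift cm [ 0.    5.73 -0.23]
[(array([623. ,  -8. ,   8.4]), 0.74), (array([497.1,  10.9,  88.7]), 0.73), (array([562.3,   8.5,   0. ]), 0.72)]
[(array([ 527.5, -280.9,   -3.6]), 0.68)]
```

View pics/p0.png

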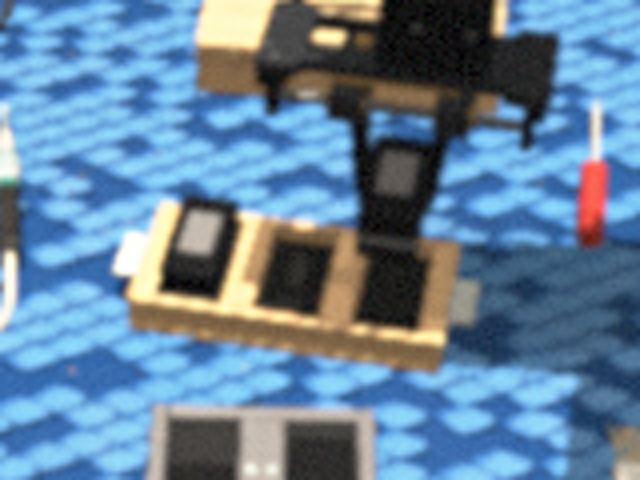

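The first pack is home in the +x bay at (200,245). The second hangs over the -x bay (mark (497,11), TCP (494,6)).

Request:
apply_moves:
  increments:
    - [[0,2,-0.2],[-0.5,-0.2,0],3]
    - [[0,2.4,0],[0,0,0],3]
    - [[0,0,0],[0,0,0],3]
    - [[0,0,0],[0,0,0],3]
    - [[0,0,0],[0,0,0],3]

```text
t: 19.3
eef_pos: [498.1, 8.3, 66.3]
tcp_rot: [-1.554, 0.001, -1.706]
ft_force: [0.2, 0.2, -0.6]
opening: 0.42
```

```bash
python3 go.py 491.7 6.5 35 -98
```

```text
at [498.1   8.3  66.3] rot [-89.    0.1 -97.7] F [ 0.2  0.2 -0.6] open 39.9 t 19.3 q6 0.02
turn [-1.   0.3 -0.1] shift cm [ 0.26  3.13 -0.61]
```

Request:
apply_moves:
  increments:
    - [[0.3,0,-0.6],[-1,0.3,0],3]
    - [[0,0,0],[0,0,0],3]
    - [[0,0.8,0],[0,0,0],3]
    - [[0,0.8,0],[0,0,0],3]
    - [[0,0,0],[0,0,0],3]

```text
t: 19.92
eef_pos: [491.6, 5.9, 50.0]
tcp_rot: [-1.571, 0.001, -1.712]
ft_force: [0.2, -0.0, -0.4]
opening: 0.42
```

```bash
python3 go.py 491.7 6.5 35 -98
```

```text
at [491.6   5.9  50. ] rot [-90.    0.1 -98.1] F [ 0.2 -0.  -0.4] open 40.0 t 19.925 q6 0.02
turn [ 0.  -0.1 -0.1] shift cm [-0.06  1.5   0.  ]
```

Request:
apply_moves:
  increments:
    - [[-0.1,0.5,0],[0,0,0],3]
    - [[0,0.5,0],[0,0,0],3]
    - [[0,0.4,0],[0,0,0],3]
    - [[0,0,0],[0,0,0],3]
    - [[0,0,0],[0,0,0],3]

```text
t: 20.55
eef_pos: [491.7, 7.0, 34.7]
tcp_rot: [-1.572, 0.001, -1.711]
ft_force: [0.5, 0.7, -1.5]
opening: 0.42
```

Request:
apply_moves:
  increments:
    - [[0,0.15,0],[0,0,0],3]
    - [[0,0,0],[0,0,0],5.5]
    - [[0,0,0],[0,0,0],5.5]
    - [[0,0,0],[0,0,0],5.5]
    - [[0,-2,0],[0,0,0],5.5]

```text
t: 21.18
eef_pos: [491.4, 7.0, 53.0]
tcp_rot: [-1.573, 0.001, -1.711]
ft_force: [0.9, -0.9, 0.3]
opening: 0.578
```

Request:
apply_moves:
  increments:
    - [[0,-3,0],[0,0,0],5.5]
    - [[-0.4,-1,0],[0,0,0],0]
    - [[0,0,0],[0,0,0],0]
    - [[0,0,0],[0,0,0],0]
    - [[0,0,0],[0,0,0],0]

```text
t: 21.8
eef_pos: [491.7, 11.3, 92.9]
tcp_rot: [-1.574, 0.001, -1.711]
ft_force: [1.1, -0.2, 0.6]
opening: 0.213
```

```bash
python3 go.py 492.3 10.5 50.5 -98;  python3 - <<'E'
from h import *
np.set_printoptions(precision=1,suppress=True)
p=snap('side')
for n in ['pack0','lid']: print([(w(p,a['point']),round(a['confidence'],2)) for a in nets.mark_of(p,n)[:3]])
E
```

```text
at [491.7  11.3  92.9] rot [-90.2   0.1 -98.1] F [ 1.1 -0.2  0.6] open 20.3 t 21.8 q6 0.03
turn [ 0.2 -0.1 -0.1] shift cm [0.07 4.24 0.07]
[(array([ 616.3, -283.4,   46.3]), 0.64), (array([622. ,  -7. ,   7.9]), 0.61), (array([495.8,  13.6,  19.2]), 0.56)]
[(array([ 525.1, -281.3,   -4. ]), 0.91)]
```

Seated on the rest (z about 19). Pressing it home.

Request:
apply_moves:
  increments:
    - [[0,1,0],[0,0,0],0]
    - [[0,1,0],[0,0,0],0]
    - [[0,0.8,0],[0,0,0],0]
    - [[0,0.6,0],[0,0,0],0]
    - [[0,0.5,0],[0,0,0],0]

```text
t: 22.58
eef_pos: [491.6, 11.2, 51.1]
tcp_rot: [-1.574, 0.001, -1.712]
ft_force: [-2.5, -0.4, 22.8]
opening: 0.004
```

Request:
apply_moves:
  increments:
    - [[0,0.4,0],[0,0,0],0]
    - [[0,0.4,0],[0,0,0],0]
    - [[0,0.3,0],[0,0,0],0]
    - [[0,0.3,0],[0,0,0],0]
    - [[0,0.2,0],[0,0,0],0]

```text
t: 23.2
eef_pos: [491.9, 11.2, 51.0]
tcp_rot: [-1.563, 0.001, -1.71]
ft_force: [-8.1, -0.6, 28.2]
opening: 0.004
```

Request:
apply_moves:
  increments:
    - [[0,-1,0],[0,0,0],0]
    - [[0,-5,0],[0,0,0],5]
    - [[0,-5,0],[0,10,0],5]
    - [[0,0,0],[0,10,0],5]
    - [[0,0,0],[0,10,0],5]

```text
t: 23.82
eef_pos: [491.3, 11.2, 165.4]
tcp_rot: [-1.563, 0.006, -2.249]
ft_force: [0.4, -0.7, -0.6]
opening: 0.368
```

Request:
apply_moves:
  increments:
    - [[0,0,0],[0,10,0],5]
    - [[0,0,0],[0,10,0],5]
    - [[0,0,0],[0,10,0],5]
    - [[0,0,0],[0,10,0],5]
    - [[0,0,0],[0,10,0],5]

```text
t: 24.45
eef_pos: [491.5, 11.3, 165.6]
tcp_rot: [-1.57, 0.011, 3.132]
ft_force: [-0.7, 0.3, 0.2]
opening: 0.528
```

```bash
python3 go.py 524.1 -282.7 100 -183.3;  python3 - <<'E'
from fit import *
np.set_printoptions(precision=3,suppress=True)
for c in ['side','top']:
    p=snap(c); print(c,np.array(fit(p,(524.1,-282.7,-.058),0,47,232,122,'wood')))
    for n in ['lid_handle','lid']: print(n,[(w(p,a['point']).round(0),round(a['confidence'],2)) for a in nets.mark_of(p,n)[:3]])
E
```

```text
at [491.5  11.3 165.6] rot [-90.    0.6 179.5] F [-0.7  0.3  0.2] open 50.2 t 24.45 q6 1.47
turn [-0.   2.8 -0.6] shift cm [-4.95  6.56 29.16]
side [ 528.944 -282.148   -0.043    0.49 ]
lid_handle [(array([ 525., -279.,   71.]), 0.78), (array([604., 214.,  60.]), 0.46)]
lid [(array([ 526., -281.,    1.]), 0.63), (array([796.,  -6.,  -4.]), 0.15)]
top [ 523.878 -283.29    -0.061    0.029]
lid_handle [(array([ 525., -282.,   72.]), 0.66)]
lid [(array([ 527., -282.,   -3.]), 0.65), (array([799., 135.,   1.]), 0.65)]
```

Request:
apply_moves:
  increments:
    - [[-1,0,5.8],[0,2.8,-0.6],5]
    - [[-1,0,5.8],[0,0,0],5]
    - [[-1,0,5.8],[0,0,0],5]
    - [[-1,0,5.8],[0,0,0],5]
    - [[-1,0,5.8],[0,0,0],5]

```text
t: 25.38
eef_pos: [533.3, -285.2, 166.3]
tcp_rot: [-1.571, 0.001, 3.111]
ft_force: [0.8, 0.5, 0.3]
opening: 0.528
```

```bash
python3 go.py 524.1 -282.7 100 -183.3;  python3 - <<'E'
from fit import *
for c in ['side','top']:
    p=snap(c)
    for n in ['lid_handle','lid_end0']: print(n,[(w(p,a['point']).round(0),round(a['confidence'],2)) for a in nets.mark_of(p,n)[:3]])
E
```

```text
at [ 533.3 -285.2  166.3] rot [-9.000e+01  1.000e-01  1.783e+02] F [0.8 0.5 0.3] open 50.3 t 25.375 q6 1.0
turn [-0.   1.6 -0.1] shift cm [ 0.93  6.63 -0.2 ]
lid_handle [(array([ 529., -279.,   71.]), 0.58), (array([492.,  11.,   9.]), 0.27)]
lid_end0 [(array([ 437., -272.,   46.]), 0.77), (array([ 613., -281.,   47.]), 0.56)]
lid_handle [(array([ 519., -282.,   71.]), 0.74), (array([493.,  10.,  12.]), 0.62)]
lid_end0 [(array([ 616., -287.,   50.]), 0.72), (array([ 433., -274.,   47.]), 0.64), (array([533., 304.,  60.]), 0.26)]
```

Still in place. Descending on the handle.

Request:
apply_moves:
  increments:
    - [[0.9,0,-0.2],[0,1.6,0],5]
    - [[0,4,0],[0,0,0],5]
    - [[0,3,0],[0,0,0],5]
    - [[0,2,0],[0,0,0],5]
    - [[0,0,0],[0,0,0],5]

```text
t: 26.3
eef_pos: [522.9, -273.6, 76.2]
tcp_rot: [-1.57, 0.002, 3.086]
ft_force: [0.6, 0.3, -0.2]
opening: 0.524
```

```bash
python3 go.py 524.1 -282.7 59 -183.3
```

```text
at [ 522.9 -273.6   76.2] rot [-9.000e+01  1.000e-01  1.768e+02] F [ 0.6  0.3 -0.2] open 49.8 t 26.3 q6 1.03
turn [-0.   0.1 -0.1] shift cm [-0.17  1.72  0.9 ]
```

Request:
apply_moves:
  increments:
    - [[-0.2,0,0.9],[0,0,0],5]
    - [[0,0.9,0],[0,0,0],5]
    - [[0,0.8,0],[0,0,0],5]
    - [[0,0,0],[0,0,0],0.5]
    - [[0,0,0],[0,0,0],0.5]

```text
t: 26.92
eef_pos: [525.2, -283.2, 60.8]
tcp_rot: [-1.569, 0.005, 3.086]
ft_force: [-1.5, -0.2, -0.4]
opening: 0.37
```

Request:
apply_moves:
  increments:
    - [[0,0,0],[0,0,0],0.5]
    - [[0,0,0],[0,0,0],0.5]
    - [[0,0,0],[0,0,0],0.5]
    - [[0,0,0],[0,0,0],0.5]
    - [[0,0,0],[0,0,0],0.5]

```text
t: 27.55
eef_pos: [525.3, -283.1, 61.1]
tcp_rot: [-1.568, 0.005, 3.086]
ft_force: [0.0, -0.1, -1.6]
opening: 0.145
```

```bash
python3 go.py 524.1 -282.7 59 -183.3
```

```text
at [ 525.3 -283.1   61.1] rot [-89.9   0.3 176.8] F [ 0.  -0.1 -1.6] open 13.8 t 27.55 q6 1.02
turn [-0.1  0.1 -0.3] shift cm [ 0.12  0.21 -0.03]
```

Request:
apply_moves:
  increments:
    - [[0,-1,0],[0,0,0],0.5]
    - [[0,-2,0],[0,0,0],0.5]
    - [[0,-3,0],[0,0,0],0.5]
    - [[0,-3,0],[0,0,0],0.5]
    - [[0,-1,0],[0,0,0],0.5]

```text
t: 28.18
eef_pos: [524.1, -282.5, 164.9]
tcp_rot: [-1.57, 0.003, 3.086]
ft_force: [-0.5, 0.1, -3.3]
opening: 0.148
```

```bash
python3 go.py 558.9 1.4 160 -188
```

```text
at [ 524.1 -282.5  164.9] rot [-89.9   0.2 176.8] F [-0.5  0.1 -3.3] open 14.0 t 28.175 q6 1.02
turn [-0.1  4.8 -0.2] shift cm [  0.5    0.49 -28.59]
```

Request:
apply_moves:
  increments:
    - [[0,0,0],[0,4.8,0],0.5]
    - [[0.1,0,-3],[0,0,0],0.5]
    - [[0.1,0,-4],[0,0,0],0.5]
    - [[0.1,0,-4],[0,0,0],0.5]
    - [[0,0,-4],[0,0,0],0.5]

```text
t: 28.8
eef_pos: [541.5, -131.7, 163.3]
tcp_rot: [-1.57, 0.002, 2.995]
ft_force: [0.2, 0.5, -1.8]
opening: 0.144
```

Request:
apply_moves:
  increments:
    - [[0,0,-4],[0,0,0],0.5]
    - [[0,0,-4],[0,0,0],0.5]
    - [[0,0,-3],[0,0,0],0.5]
    - [[0,0,-1],[0,0,0],0.5]
    - [[0,0,0],[0,0,0],0.5]

```text
t: 29.42
eef_pos: [557.9, -7.0, 160.9]
tcp_rot: [-1.57, -0.002, 2.998]
ft_force: [-0.3, -0.7, -2.5]
opening: 0.145
```

```bash
python3 go.py 558.9 1.4 120 -188;python3 - <<'E'
from fit import *
p=snap('side','lidover'); e=readout.state()['eef_pos']
print(np.round(fit(p,(e[0]-1,e[1],-.139),e[2]-61,e[2]-14,232,122,'wood'),3))
for n in ['lid','lid_end0']: print(n,[(w(p,a['point']).round(0),round(a['confidence'],2)) for a in nets.mark_of(p,n)[:3]])
E
```

```text
at [557.9  -7.  160.9] rot [-9.000e+01 -1.000e-01  1.718e+02] F [-0.3 -0.7 -2.5] open 13.8 t 29.425 q6 1.58
turn [-0.  -0.2  0.1] shift cm [ 0.02  4.09 -0.85]
[ 5.59834e+02  1.48110e+01 -1.35000e-01  1.49000e-01]
lid [(array([559.,  -5., 100.]), 0.9), (array([556.,  -3., 173.]), 0.61)]
lid_end0 [(array([644., -17., 147.]), 0.65), (array([470.,   8., 147.]), 0.55)]
```

View pics/lidover.png

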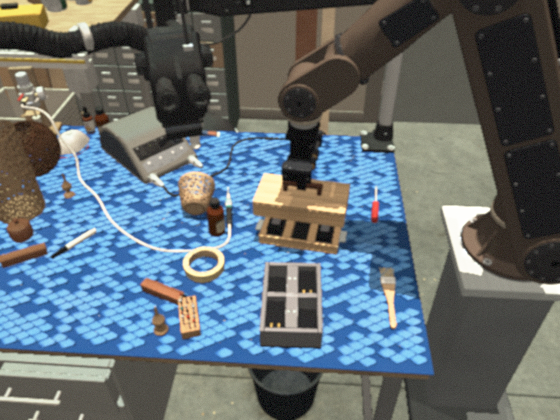

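The lid hangs level over the case at (300,210); the marks put it within 2 mm of the TCP. Aligning and lowering.

Request:
apply_moves:
  increments:
    - [[0,1,-0.5],[0,-0.2,0],0.5]
    - [[0,1,-0.4],[0,0,0],0.5]
    - [[0,1.5,0],[0,0,0],0.5]
    - [[0,0.5,0],[0,0,0],0.5]
    - [[0,0,0],[0,0,0],0.5]

```text
t: 30.2
eef_pos: [558.8, -0.3, 117.3]
tcp_rot: [-1.57, -0.004, 2.997]
ft_force: [-0.4, 0.6, -2.2]
opening: 0.144
```

```bash
python3 go.py 558.9 1.4 97 -188;python3 - <<'E'
from fit import *
for c in ['side','top']:
    p=snap(c)
    for n in ['lid_handle','lid','lid_end0']: print(n,[(w(p,a['point']).round(0),round(a['confidence'],2)) for a in nets.mark_of(p,n)[:2]])
E
```

```text
at [ 5.588e+02 -3.000e-01  1.173e+02] rot [-89.9  -0.2 171.7] F [-0.4  0.6 -2.2] open 13.7 t 30.2 q6 1.6
turn [-0.1 -0.3  0.2] shift cm [ 0.01  2.03 -0.17]
lid_handle [(array([559.,   2., 130.]), 0.85)]
lid [(array([562.,   4.,  55.]), 0.71), (array([495.,  14.,  14.]), 0.71)]
lid_end0 [(array([647., -11., 105.]), 0.83), (array([469.,  12., 103.]), 0.7)]
lid_handle []
lid [(array([531., 307.,  58.]), 0.65)]
lid_end0 [(array([605., 208.,  59.]), 0.74)]
```

Request:
apply_moves:
  increments:
    - [[0,0.5,-0.1],[-0.1,-0.3,0.2],0.5]
    - [[0,0.7,0],[0,0,0],0.5]
    - [[0,0.7,0],[0,0,0],0.5]
    - [[0,0.5,0],[0,0,0],0.5]
    - [[0,0.3,0],[0,0,0],0.5]

```text
t: 31.22
eef_pos: [559.1, 0.8, 89.3]
tcp_rot: [-1.572, 0.002, 3.003]
ft_force: [0.6, 1.0, -2.4]
opening: 0.146
```

```bash
python3 go.py 558.9 1.4 85 -188
```

```text
at [559.1   0.8  89.3] rot [-9.010e+01  1.000e-01  1.721e+02] F [ 0.6  1.  -2.4] open 13.9 t 31.225 q6 1.59
turn [ 0.1  0.1 -0.1] shift cm [ 0.03  0.43 -0.06]
```

Request:
apply_moves:
  increments:
    - [[0,0.3,-0.1],[0,0,0],0.5]
    - [[0,0.2,0],[0,0,0],0.5]
    - [[0,0,0],[0,0,0],4]
    - [[0,0,0],[0,0,0],4]
    - [[0,0,0],[0,0,0],4]

```text
t: 31.85
eef_pos: [560.0, 1.8, 84.7]
tcp_rot: [-1.572, 0.003, 3.003]
ft_force: [0.2, -0.2, 0.1]
opening: 0.391
```

Request:
apply_moves:
  increments:
    - [[0,0,0],[0,0,0],4]
    - [[0,-2,0],[0,0,0],4]
    - [[0,-3,0],[0,0,0],4]
    - [[0,-3,0],[0,0,0],4]
    - [[0,0,0],[0,0,0],0]

```text
t: 32.48
eef_pos: [559.5, 1.7, 166.7]
tcp_rot: [-1.572, 0.002, 3.003]
ft_force: [-0.7, 0.8, -0.9]
opening: 0.361
```

```bash
python3 go.py 647 -11 70 -188;python3 - <<'E'
from fit import *
p=snap('side')
print(np.round(fit(p,(558,1.4,-.139),24,71,232,122,'wood'),3))
for n in ['lid_handle','lid','lid_end0']: print(n,[(w(p,a['point']).round(0),round(a['confidence'],2)) for a in nets.mark_of(p,n)[:2]])
E
```

```text
at [559.5   1.7 166.7] rot [-9.010e+01  1.000e-01  1.721e+02] F [-0.7  0.8 -0.9] open 34.3 t 32.475 q6 1.59
turn [ 0.1  0.1 -0.1] shift cm [-8.84  9.67  0.04]
[ 5.59865e+02  1.26030e+01 -1.07000e-01  5.90000e-02]
lid_handle [(array([558.,   6.,  96.]), 0.75), (array([472.,  18.,  69.]), 0.36)]
lid [(array([561.,   6.,  24.]), 0.79)]
lid_end0 [(array([649.,  -7.,  68.]), 0.73)]
```

Request:
apply_moves:
  increments:
    - [[-4.4,0,0],[0,0,0],0]
    - [[-4.4,0,0],[0,0,0],0]
    - [[0,3,0],[0,0,0],0]
    - [[0,3,0],[0,0,0],0]
    - [[0,1.5,0],[0,0,0],0]

```text
t: 33.3
eef_pos: [646.3, -10.5, 81.7]
tcp_rot: [-1.572, -0.009, 3.003]
ft_force: [0.1, 0.6, 0.4]
opening: 0.002
```

```bash
python3 go.py 646.7 -11 70 -188
```

```text
at [646.3 -10.5  81.7] rot [-90.   -0.5 172. ] F [0.1 0.6 0.4] open 0.2 t 33.3 q6 1.59
turn [0.  0.  0.5] shift cm [-0.05  1.17  0.04]
```

Request:
apply_moves:
  increments:
    - [[0,0.8,0],[0,0,0.5],0]
    - [[0,0.5,0],[0,0,0],0]
    - [[0,0.4,0],[0,0,0],0]
    - [[0,0.4,0],[0,0,0],0]
    - [[0,0.3,0],[0,0,0],0]

```text
t: 33.92
eef_pos: [647.0, -10.6, 63.8]
tcp_rot: [-1.571, 0.005, 3.003]
ft_force: [-11.2, 0.3, 27.5]
opening: 0.0
```

Request:
apply_moves:
  increments:
    - [[0,0.3,0],[0,0,0],0]
    - [[0,0.3,0],[0,0,0],0]
    - [[0,0.2,0],[0,0,0],0]
    - [[0,0.2,0],[0,0,0],0]
    - [[0,0.2,0],[0,0,0],0]

```text
t: 34.55
eef_pos: [646.9, -10.5, 64.1]
tcp_rot: [-1.571, 0.011, 3.004]
ft_force: [-6.3, 0.9, 15.2]
opening: 0.005
```

Request:
apply_moves:
  increments:
    - [[0,-1,0],[0,0,0],0]
    - [[0,-5,0],[0,0,-0.6],0]
    - [[6,0,0],[0,0,0],0]
    - [[6,0,0],[0,0,0],0]
    - [[6,0,0],[0,0,0],0]

```text
t: 35.17
eef_pos: [467.5, 14.1, 128.3]
tcp_rot: [-1.571, 0.009, 3.004]
ft_force: [-0.2, 0.3, -1.3]
opening: 0.004
```

```bash
python3 go.py 468.6 13.9 70 -188
```

```text
at [467.5  14.1 128.3] rot [-90.    0.5 172.1] F [-0.2  0.3 -1.3] open 0.4 t 35.175 q6 1.6
turn [ 0.   0.1 -0.5] shift cm [-0.11  5.83  0.01]
```

Request:
apply_moves:
  increments:
    - [[-0.1,2,0],[0,0,-0.5],0]
    - [[0,2,0],[0,0,0],0]
    - [[0,1.4,0],[0,0,0],0]
    - [[0,0.6,0],[0,0,0],0]
    - [[0,0.4,0],[0,0,0],0]

```text
t: 35.8
eef_pos: [465.9, 14.8, 66.8]
tcp_rot: [-1.571, 0.004, 3.004]
ft_force: [-3.8, 0.5, 4.0]
opening: 0.008
```

Request:
apply_moves:
  increments:
    - [[0,0.4,0],[0,0,0],0]
    - [[0,0.4,0],[0,0,0],0]
    - [[0,0.3,0],[0,0,0],0]
    - [[0,0.3,0],[0,0,0],0]
    - [[0,0.2,0],[0,0,0],0]

```text
t: 36.42
eef_pos: [465.6, 14.9, 63.0]
tcp_rot: [-1.571, 0.012, 3.005]
ft_force: [-8.5, 0.4, 26.5]
opening: 0.002
```

The -x end is down at 63. I'll re-check the +x end.

Request:
apply_moves:
  increments:
    - [[0,-1,0],[0,0,0],0]
    - [[0,-5.5,0],[0,0,-0.6],0]
    - [[-6,0,0],[0,0,0],0]
    - [[-6,0,0],[0,0,0],0]
    - [[-6,0,0],[0,0,0],0]

```text
t: 37.05
eef_pos: [647.6, -9.7, 137.2]
tcp_rot: [-1.571, 0.011, 3.006]
ft_force: [-0.2, 0.1, 0.3]
opening: 0.004
```

Request:
apply_moves:
  increments:
    - [[0,2,0],[0,0,0],0]
    - [[0,2,0],[0,0,0],0]
    - [[0,1,0],[0,0,0],0]
    - [[0,0.5,0],[0,0,0],0]
    - [[0,0.5,0],[0,0,0],0]

```text
t: 37.67
eef_pos: [650.8, -10.3, 75.2]
tcp_rot: [-1.571, 0.014, 3.006]
ft_force: [0.4, 0.4, -0.1]
opening: 0.009
```

Request:
apply_moves:
  increments:
    - [[0,0.3,0],[0,0,0],0]
    - [[0,0.3,0],[0,0,0],0]
    - [[0,0.3,0],[0,0,0],0]
    - [[0,0.3,0],[0,0,0],0]
    - [[0,0.2,0],[0,0,0],0]

```text
t: 38.3
eef_pos: [651.5, -10.2, 63.0]
tcp_rot: [-1.571, 0.017, 3.006]
ft_force: [-9.4, -0.1, 28.1]
opening: 0.008
```

Both ends stop hard at 63. Retracting for a final look.

Request:
apply_moves:
  increments:
    - [[0,-1,0],[0,0,0],0]
    - [[0,-5,0],[0,0,0],0]
    - [[0,-6,0],[0,0,0],0]
    - [[0,0,-6],[0,0,0],0]
    - [[0,0,-6],[0,0,0],0]

```text
t: 38.92
eef_pos: [666.8, 107.5, 188.7]
tcp_rot: [-1.572, 0.019, 2.999]
ft_force: [0.7, 0.0, -0.5]
opening: 0.002
```

Request:
apply_moves:
  increments:
    - [[0,0,-6],[0,0,0],0]
    - [[0,0,-6],[0,0,0],0]
    - [[0,0,-6],[0,0,0],0]
    - [[0,0,-6],[0,0,0],0]
    - [[0,0,0],[0,0,0],0]

```text
t: 39.55
eef_pos: [700.8, 356.9, 190.4]
tcp_rot: [-1.573, 0.021, 3.002]
ft_force: [0.3, -0.3, -0.3]
opening: 0.004
```

Run:
```python
from fit import *
print(readout.state()['eef_pos'])
for c in ['top','side']:
    p=snap(c,'end_'+c)
    print(c,np.round(fit(p,(558,1.4,-.139),16,63,232,122,'wood'),3))
    for n in ['lid_handle','lid','lid_end0','pack0','oil_bottle','masking_tape']: print(n,[(w(p,a['point']).round(0),round(a['confidence'],2)) for a in nets.mark_of(p,n)[:2]])
```

```text
[700.84003414 356.88320084 190.39479853]
top [ 5.58457e+02  5.58000e-01 -1.35000e-01  2.20000e-02]
lid_handle [(array([555.,   1.,  88.]), 0.66)]
lid [(array([558.,  -2.,  16.]), 0.72)]
lid_end0 [(array([652., -12.,  65.]), 0.83), (array([468.,  19.,  61.]), 0.71)]
pack0 []
oil_bottle [(array([788.,   0.,  -1.]), 0.67)]
masking_tape [(array([797., 136.,   0.]), 0.59)]
side [ 5.59353e+02  9.95700e+00 -1.16000e-01  6.34000e-01]
lid_handle [(array([558.,   5.,  87.]), 0.82)]
lid [(array([558.,   6.,  18.]), 0.58)]
lid_end0 [(array([469.,  18.,  63.]), 0.69)]
pack0 [(array([801., 136.,  -1.]), 0.45)]
oil_bottle [(array([646.,  -5.,  61.]), 0.52)]
masking_tape [(array([799., 139.,  -3.]), 0.59)]
```

View pics/end_side.png

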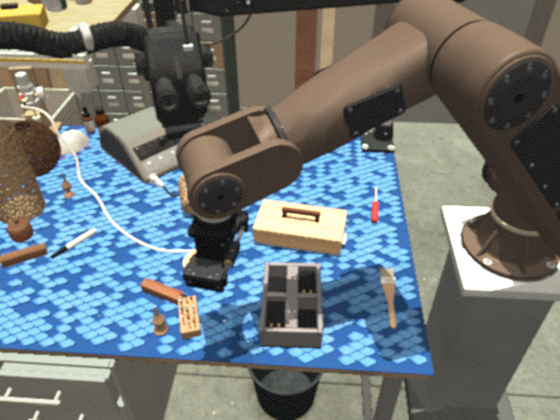

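The side view shows the lid seated on the case at (300,228), the dock empty at (292,305), and the arm clear of everything.

```bash
python3 -c "
from cell import env; env.job_done()"
```

```text
the job is handed in; nothing more can be done
```

The job is handed in. Two packs were present, pack0 and pack3. I released both by pressing them deeper, set pack3 in the +x bay and pack0 in the -x bay, and pressed each to its hard stop at a pack top of 51 mm. I then put the lid on and pressed both ends to the hard stop.

**Last checks**
- **Lid height:** both ends stopped hard with the lid's top face at 63 mm above the table, which is an origin height of 16 mm and level.
- **Lid position:** the top-camera fit put the lid at (558.5, 0.6) mm, yaw -0.135 rad. The case is at (557.7, 1.4) mm, yaw -0.139 rad.
- **Bottle and tape:** the top camera saw both within about 3 mm of where they started.

**Checks that failed or disagreed**
- **Side-camera fit of the lid:** it was unusable because its overlap with the lid's outline was poor (0.63 mismatch). The side network marks put the lid about 5 mm further in y than the top camera did, which is still within tolerance.
- **Side-camera network:** with the lid closed, it gave low-confidence false hits, "pack0" at the tape roll and "oil_bottle" on the lid.

I never saw the lid get knocked or the grip slacken.

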